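# Pack out and clamp the sharpening stone

## Robot

A 6-joint arm with a two-finger parallel gripper is mounted at the origin on a cart in front of the work surface, level with it; the furniture and walls round the work are solid. World frame = base frame: x ahead of the robot, y to its left, z up, the work surface at z = 0. Lengths are in mm, angles in degrees, forces in N, time in s.
With the tool pointing down it reaches from about 350 to 850 mm from the base axis. Payload 8.1 kg.
Tool frame: the origin (TCP) lies at the very end of the fingers, on their centre line; the grasp point (between the pads) lies 19 mm behind it; z points along the fingers, y is the line along which they close (so a half turn about z gives the same grasp; the last joint's range is limited). The gripper opens to 85 mm and grips with 20 to 120 N. Pads are 22 mm wide; open, the fingers measure 114 mm over their backs; the gripper's body (76 mm by 85 mm) begins 54 mm behind the grasp point. The pads swing forward as they close: fully open they stand 13 mm farther back than shut.
Start: joints at [68.216, 7.471, 85.268, -0, 87.261, -4.893], TCP at [174.307, 574.127, 231.292] pointing down, gripper open.
Joint ranges: [-169.43, 169.43], [-51.17, 129.36], [1.28, 143.12], [-76.62, 256.62], [0, 156.53], [-152.29, 152.29]. Speed limits (degrees/s): [136.94, 136.94, 159.86, 180, 180, 180].

## Interface

Orientations are given as [roll, pitch, yaw] about the fixed x, y, z axes, in that order (R = Rz(yaw) Ry(pitch) Rx(roll)).
In Python, from bench import sense, eyes, job, models gives the robot as it stands. The module is installed in compiled form; this text tells all that it offers.
- The arm moves only by the tool apply_moves, never from a script. Its argument "rows" is a list of rows, each a list of 6 numbers: the shift along the tool's x, y, z in mm, then the turn, a rotation vector about the tool's x, y, z in rad. In form: [[dx, dy, dz, rx, ry, rz], ...]. A call has exactly 5 rows; each row shifts and turns the commanded pose from where the row before left it, along the tool's axes as they then stand; what a row does not reach is not made up. A row lasts 1/8 s, in which the tool goes at most 62.5 mm and 10.7 degrees, less where a joint would pass 70% of its speed; a pose out of reach is approached as far as the arm can. A call is refused whole if a number of a shift passes 62.5 or a number of a turn 0.188, either way. A call with a gripper value outside its range is refused whole. "fingers" is the finger opening in mm, from 0 to 85.4, set as the call begins (left out, the last holds). The fingers move at their own pace and stop on an object; "grip_force" is the grip in N (left out, the last holds). Time passes only in rows, so rows that do not move let the fingers close, or fill a call up. It gives the time, the measured TCP pose, the force, the opening and the grip force at its end, in the units of the state.
- sense(): the state, without advancing time (a new reading comes with each control period).
- eyes.snapshot(name): name is "scene" or "top" or "wrist"; returns (picture, depth): 480x640x3 uint8, red, green, blue; 480x640 float32, mm along the optical axis (not along the pixel's ray), 0 where there is no reading.
- eyes.get_calibration(name): a dict with "intrinsics" (3x3 intrinsics, pixels), "R" (3x3) and "t" (3): a world point X has camera coordinates R X + t; the wrist camera has in their place "mount" (4x4, takes a point from camera to tool coordinates, whose origin is the TCP and whose axes are the flange's). Camera axes: x right, y down, z forward; pixel columns grow to the right and rows downward; lengths in mm; the calibration is good to about 2 mm. The wrist camera is an equidistant fisheye: a pixel r from the principal point sees the ray r / f radians off the axis. A picture is of the moment at which its call begins: read the wrist's pose just before it. get_calibration takes no time and is no camera call.
- job.hand_in(): hands the job in; it is judged then, once.
Trained networks look in the newest picture that a camera, given by its name, has taken for a name from the list of things; names that differ only in an ending like _2 or _b are one class to them, and where a whole thing is asked for, a point or a joint stands for the part that bears it (a point fixed in the world has none). Each returns a list of dicts, best first, with "confidence" (0 to 1); they miss things now and then, are a little off and sometimes report something else, mostly with a low value. They report only what shows in the picture. A call takes as long as a camera call.
- models.boxes_of(name, camera): "xyz" ([x, y, z] in mm, in world coordinates, good to about 4 mm: the middle of the surface that is visible of it).
- models.cut_out(name, camera): "pixels" (480x640 bool, what is visible of it).
- models.place_of(name, camera): "xyz" ([x, y, z] in mm, in world coordinates, good to about 4 mm: a listed point, or the origin of a listed thing).
The state is a dict: "time": time; "joint_pos": joint angles; "qd": joint speeds; "joint_efforts": joint torques, N m; "tool_pos": TCP position; "tcp_rot": TCP orientation; "ft_force": force on the tool from outside, world axes, zero at the start; "wrist_torque": the same for the moment, N m; "finger_gap": finger opening in mm; "grip_force": force on a finger pad.
Only numpy, scipy, OpenCV 4.12 (cv2) and the standard library are available. Lean on these libraries where they do the work, as an engineer would, in place of code of your own. Each camera call takes 0.05 s, during which the arm holds its last target. There are 200 camera calls.

## Task

Get the sharpening stone ready for use in its bench holder. Swing the red cam lever fully open, pick the one packing block that fills the gap between the stone and the cam (the end stop may be in any of its three places, so see which of the three lengths suits), lay it flat in the gap without shoving the stone about, then swing the lever shut until stone and block are firmly clamped against the end stop.

Things in the scene. Friction and masses are not known exactly. Their poses are not given: they have to be found in the camera images.
- holder: Fixed plywood stone holder: board 84 mm wide (x), 18 mm thick, from y = -45 to +285 mm. Origin on its underside below the cam's pivot, z up. Along +y at x = 0 follow cam, gap, stone, end stop, all on the board's top. Two dark side cleats, 55 mm apart inside, 11 mm wide, only 7 mm high, run from y = 35 to 280 mm.
- cam_pivot (a point): Pivot of the cam lever on the board's top, 18 mm over the holder's origin, axes as the holder's. The cam is a 48 mm disc, 22 mm tall, 8 mm off centre: at lever angle j its front is 24 - 8*cos(0.524 + j) mm from here towards +y (17.1 mm at 0, 27.5 mm at 1.5), so it takes up at most 10.4 mm.
- cam_lever (a joint): Red cam lever's angle: 0 = fully open, grows counter-clockwise from above, stop at 1.5 rad; starts part-way shut. Stays where left (2 N at the knob moves it). The fitting block leaves 6 to 7 mm to take up: the cam bites at 0.9 to 1.05 rad and stiffens; 0.1 to 0.25 rad more (5 to 10 N at the knob) clamps firmly and holds by itself.
- cam_knob (a point): Middle of the upright black knob at the lever's end, 18 mm across, 71 mm over the worktop; the knob spans heights 49 to 86 mm, above the 7 mm red arm. 85 mm from the pivot, in direction (cos(j - 0.262), sin(j - 0.262)) of the holder's x, y at lever angle j. Can be gripped from above or pushed.
- end_stop: Aluminium stop block screwed to the holder, 53 mm (x) by 16 mm (y) by 20 mm high, in one of three places 12 mm apart; it does not move. Origin at the centre of its underside, axes as the holder's. The stone's far end lies within 1 mm of it. Beware on the left: a fixed polishing machine whose wire wheel stands at x 0.43 to 0.61 m, y 0.2 m and beyond, up to 0.25 m high.
- oilstone: Grey and brown sharpening stone, 50 mm (x) by 150 mm (y) by 25 mm high, 0.31 kg, loose in the holder between the cleats, its far (+y) end at the end stop. Origin at the centre of its underside; its near end is 75 mm from there towards the cam.
- block_58: Loose pale hardwood packing block lying flat on the worktop, 50 mm wide (its x), 58 mm long (its y), 21 mm high, about 0.1 kg. Origin at the centre of its underside. In the holder it lies with its y along the holder's y, between the cleats.
- block_70: Loose mid-brown hardwood packing block lying flat on the worktop, 50 mm wide (its x), 70 mm long (its y), 21 mm high, about 0.1 kg. Origin at the centre of its underside. In the holder it lies with its y along the holder's y, between the cleats.
- block_82: Loose dark brown hardwood packing block lying flat on the worktop, 50 mm wide (its x), 82 mm long (its y), 21 mm high, about 0.1 kg. Origin at the centre of its underside. In the holder it lies with its y along the holder's y, between the cleats.

How it is judged (in metres and radians):
On the way:
1. one packing block lies flat on the board in the gap, with the lever still open (value of joint cam_lever below 0.5 rad and ((z of block_58 in the frame of holder below 0.021 m and angle between block_58's own z axis and vertical below 0.06 rad and x of block_58 in the frame of holder between -0.006 and 0.006 m and y of block_58 in the frame of holder between 0.03 and 0.1 m) or (z of block_70 in the frame of holder below 0.021 m and angle between block_70's own z axis and vertical below 0.06 rad and x of block_70 in the frame of holder between -0.006 and 0.006 m and y of block_70 in the frame of holder between 0.03 and 0.1 m) or (z of block_82 in the frame of holder below 0.021 m and angle between block_82's own z axis and vertical below 0.06 rad and x of block_82 in the frame of holder between -0.006 and 0.006 m and y of block_82 in the frame of holder between 0.03 and 0.1 m))), for 0.1 s.
At the end, for the whole second after the job is handed in: One packing block lies flat on the board between stone and cam (within 5 mm of the middle line, square within 0.1 rad), the lever is past 0.6 rad, block on stone and stone on end stop each press with over 3 N, the stone lies flat, and all is at rest (((contact force between block_58 and oilstone above 3 N and z of block_58 in the frame of holder between 0.014 and 0.021 m and angle between block_58's own z axis and vertical below 0.06 rad and angle between the y axis of block_58 and the y axis of holder, either way round below 0.1 rad and x of block_58 in the frame of holder between -0.005 and 0.005 m and linear speed of block_58 below 0.01 m/s) or (contact force between block_70 and oilstone above 3 N and z of block_70 in the frame of holder between 0.014 and 0.021 m and angle between block_70's own z axis and vertical below 0.06 rad and angle between the y axis of block_70 and the y axis of holder, either way round below 0.1 rad and x of block_70 in the frame of holder between -0.005 and 0.005 m and linear speed of block_70 below 0.01 m/s) or (contact force between block_82 and oilstone above 3 N and z of block_82 in the frame of holder between 0.014 and 0.021 m and angle between block_82's own z axis and vertical below 0.06 rad and angle between the y axis of block_82 and the y axis of holder, either way round below 0.1 rad and x of block_82 in the frame of holder between -0.005 and 0.005 m and linear speed of block_82 below 0.01 m/s)) and contact force between oilstone and end_stop above 3 N and value of joint cam_lever above 0.6 rad and angle between oilstone's own z axis and vertical below 0.05 rad and z of oilstone in the frame of holder below 0.021 m and linear speed of oilstone below 0.01 m/s and velocity of joint cam_lever between -0.05 and 0.05 rad/s); the robot touches nothing.
It fails at once if the stone is shoved, lifted or tipped (more than 8 mm from its start or 0.15 rad) (distance of oilstone from where it was at the start of the episode above 0.008 m or angle between oilstone's own z axis and vertical above 0.15 rad).
It also fails if it takes over 64 s, if anything falls off the work surface, if the arm or the gripper's body presses on something with over 40 N, if the wrist force passes 120 N, or if a joint passes its speed limit or range.

## Working session

There is one attempt and no reset: what is moved stays moved. The work goes in short steps, Python scripts to look and compute and a tool call to move; the robot and the scene stay as the last step left them, time stands still between calls to the robot, and variables do not carry over. Pictures are saved under pics/ and viewed, at most 10 in all, crops included, and the job is handed in when it is done.

Besides the shell and the picture viewer there is one more tool, called after "Request:" as name(argument=value, ...), one argument or row to a line, values as JSON. apply_moves: Moves the arm, as the interface text tells. Its arguments: {"type":"object","properties":{"rows":{"type":"array"},"fingers":{"type":"number"},"grip_force":{"type":"number"}},"required":["rows"]}

```bash
mkdir -p pics
python3 - <<'E'
from bench import sense,eyes,models
import cv2,numpy as np
s=sense();print(s)
for c in("top","scene"):
    p,d=eyes.snapshot(c);cv2.imwrite(f"pics/{c}0.png",p[:,:,::-1]);np.save(f"{c}0.npy",d)
    k=eyes.get_calibration(c);print(c,k)
    for n in["holder","cam_pivot","cam_knob","end_stop","oilstone","block_58","block_70","block_82"]:
        try:print(n,[(np.round(r["xyz"],1).tolist(),round(float(r["confidence"]),2)) for r in models.place_of(n,c)][:2])
        except Exception as e:print(n,e)
E
```

```text
{'time': 0.0, 'joint_pos': array([ 6.82161359e+01,  7.51469917e+00,  8.53276163e+01, -7.86421896e-04,
        8.72599088e+01, -4.89418199e+00]), 'qd': array([-0.0291895 ,  0.08144275,  0.07491044, -0.01708728,  0.01859884,
       -0.15027009]), 'joint_efforts': array([ 1.31481229e-03, -5.69396746e+01, -5.00565684e+01, -6.89771355e-06,
        1.45342690e-02, -2.47559899e-05]), 'tool_pos': array([174.11701121, 573.63175729, 230.26461072]), 'tcp_rot': array([-1.79898081e+02, -7.93874746e-03,  1.63110349e+02]), 'ft_force': array([-0.21692187, -0.57936503,  0.05351409]), 'wrist_torque': array([-0.01273729, -0.01115272,  0.02921358]), 'grip_force': 0.0, 'finger_gap': 85.21788889089255}
top {'intrinsics': array([[487.82612645,   0.        , 314.69018433],
       [  0.        , 487.82612645, 244.03894983],
       [  0.        ,   0.        ,   1.        ]]), 'R': array([[ 0.01382392, -0.99988871, -0.00560894],
       [-0.97639896, -0.0122896 , -0.21562477],
       [ 0.21553184,  0.00845734, -0.97646019]]), 't': array([ 19.44618148, 516.94064311, 813.77551835])}
holder [([463.1, -100.6, -0.0
[... 553 characters left out ...]
.        ,   1.        ]]), 'R': array([[-0.89803335, -0.43960669,  0.01679464],
       [-0.34815452,  0.68683998, -0.63799629],
       [ 0.2689322 , -0.57878908, -0.76985627]]), 't': array([464.72746884, 202.84384969, 758.9929785 ])}
holder [([464.9, -101.4, -0.4], 0.61)]
cam_pivot [([460.2, -98.2, 17.5], 0.89), ([624.0, -23.0, -1.8], 0.34)]
cam_knob [([540.7, -72.0, 67.3], 0.78)]
end_stop [([623.2, -22.1, -0.5], 0.75), ([419.5, 161.7, 17.7], 0.66)]
oilstone [([433.1, 75.0, 18.8], 0.85)]
block_58 [([647.3, -123.3, -1.4], 0.9), ([619.0, -21.6, 1.0], 0.82)]
block_70 [([647.3, -123.3, -1.4], 0.9), ([619.0, -21.6, 1.0], 0.82)]
block_82 [([647.3, -123.3, -1.4], 0.9), ([619.0, -21.6, 1.0], 0.82)]
```

View pics/top0.png

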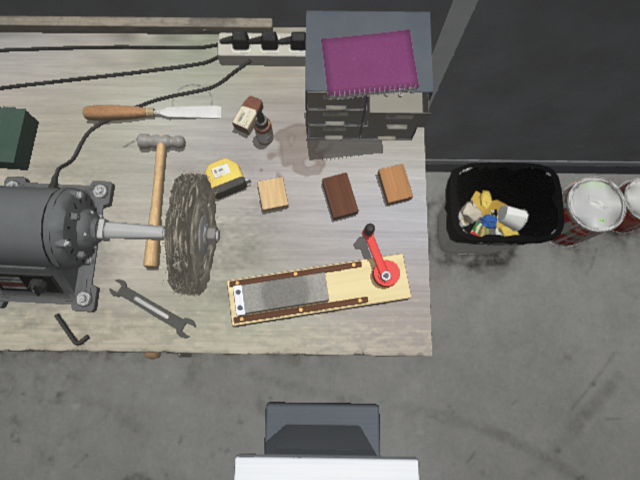

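View pics/scene0.png

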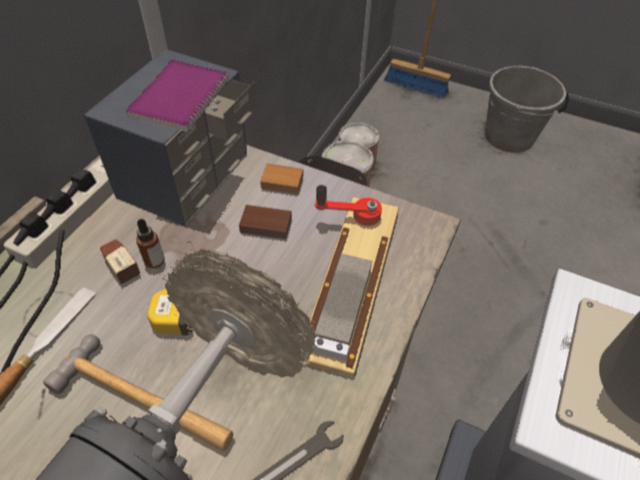

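The top view shows the stone at about (285,294) and the stop at (238,298). The cam is at (386,274) and the knob at (369,230). The blocks are pale (273,194), dark (340,196) and mid-brown (395,184). Next I'll fit rectangles to the depth points.

```bash
cat > h.py <<'E'
from bench import sense,eyes,models
import cv2,numpy as np
def world(c,d):
    k=eyes.get_calibration(c);K=k["intrinsics"];v,u=np.mgrid[:480,:640]
    P=np.stack([(u-K[0,2])/K[0,0]*d,(v-K[1,2])/K[1,1]*d,d],-1)-k["t"]
    return P@k["R"]
def rect(Q):
    q=cv2.minAreaRect(Q[:,:2].astype(np.float32)); b=cv2.boxPoints(q)
    return np.round(q[0],1),np.round(q[1],1),round(q[2],1)
E
python3 - <<'E'
from h import *
d=np.load("top0.npy");W=world("top",d);eyes.snapshot("top")
img=cv2.imread("pics/top0.png")
for n in["oilstone","end_stop","block_58","holder","cam_lever"]:
    for r in models.cut_out(n,"top")[:4]:
        m=r["pixels"]&(d>0)
        Q=W[m]
        if len(Q)<30: continue
        zt=np.percentile(Q[:,2],70);T=Q[abs(Q[:,2]-zt)<4]
        v,u=np.nonzero(m)
        print(n,round(float(r["confidence"]),2),m.sum(),"px",int(u.mean()),int(v.mean()),"z",round(zt,1),"rect",*rect(T),"mean",T.mean(0).round(1),"bgr",img[m].mean(0).round())
# knob
v,u=np.mgrid[:480,:640]
hi=(W[...,2]>60)&(W[...,2]<95)&(abs(W[...,0]-545)<40)&(abs(W[...,1]+70)<40)
Q=W[hi];print("knob",len(Q),Q.mean(0),np.percentile(Q[:,2],80), Q[Q[:,2]>80].mean(0), (Q[Q[:,2]>80]).min(0),Q[Q[:,2]>80].max(0))
red=(img[...,2]>150)&(img[...,1]<80)
Q=W[red&(d>0)&(W[...,2]>33)&(abs(W[...,0]-460)<32)&(abs(W[...,1]+99)<32)]
print("cam",rect(Q),np.percentile(Q[:,2],[10,50,90]),cv2.minEnclosingCircle(Q[:,:2].astype(np.float32)))
E
cp pics/top0.png /tmp; python3 -c "
import cv2;i=cv2.imread('pics/top0.png')[170:335,220:430];cv2.imwrite('pics/crop0.png',cv2.resize(i,None,fx=3.7,fy=3.6,interpolation=2))"
```

```text
oilstone 0.69 2413 px 284 293 z 42.7 rect [431.   78.5] [ 50.3 149.8] 9.4 mean [430.7  78.8  42. ] bgr [136. 143. 145.]
end_stop 0.73 267 px 238 300 z 38.2 rect [417.4 160.8] [52.6 15.3] 9.7 mean [416.5 160.3  37.4] bgr [215. 212. 210.]
block_58 0.9 1170 px 339 196 z 20.5 rect [620.9 -19.5] [82.4 50.1] 16.3 mean [620.1 -19.5  19.9] bgr [ 61.  75. 105.]
block_58 0.68 757 px 272 194 z 20.7 rect [622.2 108. ] [57.1 48.1] 12.1 mean [621.4 108.1  20. ] bgr [135. 179. 209.]
block_58 0.65 1006 px 394 184 z 20.2 rect [ 646.5 -125.6] [70.6 50.6] 15.9 mean [ 645.8 -125.2   19.6] bgr [ 88. 125. 169.]
holder 0.89 5884 px 338 285 z 23.6 rect [441.1  18.6] [ 79.6 324.1] 9.4 mean [434.6  48.3  23.4] bgr [119. 150. 184.]
cam_lever 0.66 945 px 379 261 z 48.3 rect [502.  -88.7] [103.3  38.2] 24.9 mean [500.  -83.8  47.4] bgr [ 89.  93. 195.]
knob 108 [538.56563508 -68.05890878  79.80145008] 84.56093260053548 [540.06250698 -68.67156263  83.46953094] [531.92012725 -76.89117446  80.1963628 ] [547.89731269 -60.87797514  86.60092606]
cam (array([467.7, -92.4]), array([50.6, 26. ]), 19.0) [39.42714142 45.03999704 47.2066909 ] ((469.1219482421875, -96.4634780883789), 26.142148971557617)
```

View pics/crop0.png

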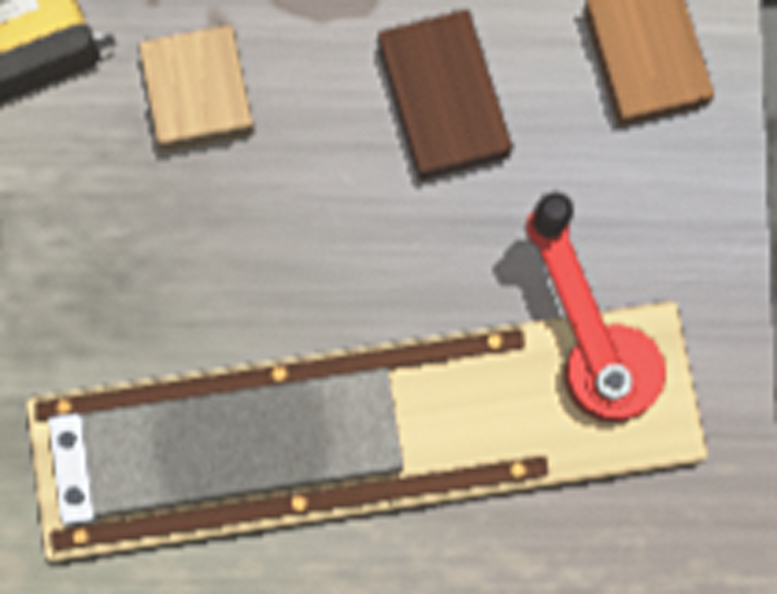

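The slot from pivot to stone is 105.8 mm. Subtracting 17.1 mm leaves about 88.7 mm, so the dark 82 block fits with 6.7 mm to spare. I'll write a move planner next, then lift and travel above the wheel to the knob.

```bash
cat >> h.py <<'E'
from scipy.spatial.transform import Rotation as Ro
def plan(pts,start=None,dec=0):
    """pts: list of (x,y,z,yaw,nrows); tool kept pointing down; prints tool-frame rows"""
    if start is None:
        s=sense();start=(*s["tool_pos"],s["tcp_rot"][2]); print("now",np.round(start,1),"F",s["ft_force"].round(1),"t",round(s["time"],2),"gap",round(s["finger_gap"],1))
    p=np.array(start[:3],float);y=start[3];rows=[]
    for x,yy,z,w,n in pts:
        dy=(w-y+180)%360-180
        if abs(dy)>130 and n<0: dy-=np.sign(dy)*360
        n=abs(n);d=(np.array([x,yy,z])-p)/n
        for i in range(n):
            R=Ro.from_euler("ZX",[y,180],degrees=True)
            rows.append([*np.round(R.inv().apply(d),dec),0,0,round(-np.radians(dy/n),3)]);p=p+d;y+=dy/n
    for i in range(0,len(rows),5):print([[float(v) for v in r] for r in rows[i:i+5]])
E
python3 - <<'E'
from h import *
plan([(174,574,340,163,2),(340,300,340,95,6),(541,0,340,16.3,7)])
E
```

```text
now [174.3 574.1 231.3 163.1] F [0.5 0.3 0.7] t 1.2 gap 85.6
[[0.0, -0.0, -54.0, 0.0, 0.0, 0.001], [0.0, -0.0, -54.0, 0.0, 0.0, 0.001], [-40.0, -36.0, -0.0, 0.0, 0.0, 0.198], [-46.0, -27.0, -0.0, 0.0, 0.0, 0.198], [-50.0, -17.0, -0.0, 0.0, 0.0, 0.198]]
[[-53.0, -7.0, -0.0, 0.0, 0.0, 0.198], [-53.0, 3.0, 0.0, 0.0, 0.0, 0.198], [-52.0, 14.0, 0.0, 0.0, 0.0, 0.198], [-45.0, 25.0, 0.0, 0.0, 0.0, 0.196], [-39.0, 33.0, 0.0, 0.0, 0.0, 0.196]]
[[-32.0, 40.0, 0.0, 0.0, 0.0, 0.196], [-24.0, 46.0, 0.0, 0.0, 0.0, 0.196], [-14.0, 50.0, 0.0, 0.0, 0.0, 0.196], [-4.0, 51.0, 0.0, 0.0, 0.0, 0.196], [6.0, 51.0, 0.0, 0.0, 0.0, 0.196]]
```

Run:
```python
from h import *
plan([(174,574,340,163,2),(340,300,340,95,7),(541,-20,340,16.3,8)])
```

```text
now [174.3 574.1 231.3 163.1] F [0.5 0.3 0.7] t 1.2 gap 85.6
[[0.0, -0.0, -54.0, 0.0, 0.0, 0.001], [0.0, -0.0, -54.0, 0.0, 0.0, 0.001], [-34.0, -30.0, -0.0, 0.0, 0.0, 0.17], [-39.0, -24.0, -0.0, 0.0, 0.0, 0.17], [-42.0, -17.0, -0.0, 0.0, 0.0, 0.17]]
[[-45.0, -10.0, -0.0, 0.0, 0.0, 0.17], [-46.0, -2.0, -0.0, 0.0, 0.0, 0.17], [-45.0, 5.0, 0.0, 0.0, 0.0, 0.17], [-44.0, 13.0, 0.0, 0.0, 0.0, 0.17], [-42.0, 22.0, 0.0, 0.0, 0.0, 0.172]]
[[-38.0, 28.0, 0.0, 0.0, 0.0, 0.172], [-32.0, 34.0, 0.0, 0.0, 0.0, 0.172], [-26.0, 39.0, 0.0, 0.0, 0.0, 0.172], [-19.0, 43.0, 0.0, 0.0, 0.0, 0.172], [-11.0, 46.0, 0.0, 0.0, 0.0, 0.172]]
[[-3.0, 47.0, 0.0, 0.0, 0.0, 0.172], [5.0, 47.0, 0.0, 0.0, 0.0, 0.172]]
```

Request:
apply_moves(
  rows=[
    [0,0,-54,0,0,0],
    [0,0,-54,0,0,0],
    [-34,-30,0,0,0,0.17],
    [-39,-24,0,0,0,0.17],
    [-42,-17,0,0,0,0.17],
  ],
  fingers=0,
  grip_force=30,
)

```text
time: 1.82
tool_pos: [246.5, 456.9, 339.5]
tcp_rot: [180.0, 0.0, 133.6]
ft_force: [0.4, 0.5, -0.1]
finger_gap: -0.0
grip_force: 0.0
```

Request:
apply_moves(
  rows=[
    [-45,-10,0,0,0,0.17],
    [-46,-2,0,0,0,0.17],
    [-45,5,0,0,0,0.17],
    [-44,13,0,0,0,0.17],
    [-42,22,0,0,0,0.172],
  ],
)

```text
time: 2.45
tool_pos: [367.0, 260.0, 339.5]
tcp_rot: [180.0, -0.0, 84.8]
ft_force: [0.1, 0.5, -0.1]
finger_gap: -0.2
grip_force: 0.0
```

Request:
apply_moves(
  rows=[
    [-38,28,0,0,0,0.172],
    [-32,34,0,0,0,0.172],
    [-26,39,0,0,0,0.172],
    [-19,43,0,0,0,0.172],
    [-11,46,0,0,0,0.172],
  ],
)

```text
time: 3.08
tool_pos: [491.0, 60.1, 339.5]
tcp_rot: [180.0, -0.0, 35.5]
ft_force: [-0.1, 0.1, 1.0]
finger_gap: 0.5
grip_force: 0.0
```

Request:
apply_moves(
  rows=[
    [-3,47,0,0,0,0.172],
    [5,47,0,0,0,0.172],
    [0,0,0,0,0,0],
    [0,0,0,0,0,0],
    [0,0,0,0,0,0],
  ],
)

```text
time: 3.7
tool_pos: [540.2, -17.5, 339.6]
tcp_rot: [-180.0, -0.0, 16.2]
ft_force: [0.0, 0.2, -0.3]
finger_gap: 0.2
grip_force: 0.0
```

Run:
```python
from h import *
plan([(543,-22,62,16.3,5),(546,-75,62,16.3,5),(546,-95,62,16.3,5)])
```

```text
now [540.2 -17.5 339.6  16.2] F [ 0.   0.2 -0.3] t 3.7 gap 0.2
[[0.0, 1.0, 56.0, 0.0, 0.0, -0.0], [0.0, 1.0, 56.0, 0.0, 0.0, -0.0], [0.0, 1.0, 56.0, 0.0, 0.0, -0.0], [0.0, 1.0, 56.0, 0.0, 0.0, -0.0], [0.0, 1.0, 56.0, 0.0, 0.0, -0.0]]
[[-2.0, 10.0, 0.0, 0.0, 0.0, -0.0], [-2.0, 10.0, 0.0, 0.0, 0.0, -0.0], [-2.0, 10.0, 0.0, 0.0, 0.0, -0.0], [-2.0, 10.0, 0.0, 0.0, 0.0, -0.0], [-2.0, 10.0, 0.0, 0.0, 0.0, -0.0]]
[[-1.0, 4.0, 0.0, 0.0, 0.0, -0.0], [-1.0, 4.0, 0.0, 0.0, 0.0, -0.0], [-1.0, 4.0, 0.0, 0.0, 0.0, -0.0], [-1.0, 4.0, 0.0, 0.0, 0.0, -0.0], [-1.0, 4.0, 0.0, 0.0, 0.0, -0.0]]
```

Request:
apply_moves(
  rows=[
    [0,1,56,0,0,0],
    [0,1,56,0,0,0],
    [0,1,56,0,0,0],
    [0,1,56,0,0,0],
    [0,1,54,0,0,0],
  ],
)

```text
time: 4.32
tool_pos: [541.6, -22.2, 60.1]
tcp_rot: [180.0, -0.1, 16.2]
ft_force: [0.6, -0.1, -1.0]
finger_gap: 0.2
grip_force: 0.0
```

Request:
apply_moves(
  rows=[
    [-2,9,0,0,0,0],
    [-2,9,0,0,0,0],
    [-2,9,0,0,0,0],
    [-2,9,0,0,0,0],
    [-2,9,0,0,0,0],
  ],
)

```text
time: 4.95
tool_pos: [545.5, -70.1, 62.6]
tcp_rot: [180.0, -0.1, 16.1]
ft_force: [0.4, 2.3, 0.5]
finger_gap: 0.0
grip_force: 1.0
```

Request:
apply_moves(
  rows=[
    [-1,3,0,0,0,0],
    [-1,3,0,0,0,0],
    [-1,3,0,0,0,0],
    [-1,3,0,0,0,0],
    [0,0,0,0,0,0],
  ],
)

```text
time: 5.58
tool_pos: [544.0, -82.2, 61.1]
tcp_rot: [180.0, 0.0, 16.1]
ft_force: [-0.2, -0.3, 0.3]
finger_gap: -0.0
grip_force: 0.1
```

Request:
apply_moves(
  rows=[
    [0,2,0,0,0,0],
    [0,2,0,0,0,0],
    [0,2,0,0,0,0],
    [0,1,0,0,0,0],
    [0,0,0,0,0,0],
  ],
)

```text
time: 6.2
tool_pos: [545.0, -86.6, 60.8]
tcp_rot: [-179.8, 0.1, 16.1]
ft_force: [-6.2, 11.4, 4.4]
finger_gap: 0.0
grip_force: 6.2
```

Run:
```python
from h import *
plan([(545,-70,60,16.3,1),(545,-65,150,16.3,2),(621,-19.5,150,16.3,2)])
```

```text
now [545.  -86.6  60.8  16.1] F [-6.2 11.4  4.4] t 6.2 gap 0.0
[[5.0, -16.0, 1.0, 0.0, 0.0, -0.003], [1.0, -2.0, -45.0, 0.0, 0.0, -0.0], [1.0, -2.0, -45.0, 0.0, 0.0, -0.0], [43.0, -11.0, -0.0, 0.0, 0.0, -0.0], [43.0, -11.0, -0.0, 0.0, 0.0, -0.0]]
```

Request:
apply_moves(
  rows=[
    [4,-18,0,0,0,0],
    [1,-2,-45,0,0,0],
    [1,-2,-45,0,0,0],
    [43,-11,0,0,0,-0.002],
    [43,-11,0,0,0,0],
  ],
  fingers=85,
)

```text
time: 6.82
tool_pos: [624.5, -20.4, 153.4]
tcp_rot: [179.9, -0.2, 16.2]
ft_force: [0.7, -0.2, 0.1]
finger_gap: 84.7
grip_force: 0.0
```

Run:
```python
from h import *
s=sense();p,d=eyes.snapshot("wrist");cv2.imwrite("pics/w1.png",p[:,:,::-1])
k=eyes.get_calibration("wrist");print(k)
np.save("w1.npy",d)
R=Ro.from_euler("xyz",s["tcp_rot"],degrees=True)
p,d=eyes.snapshot("top");cv2.imwrite("pics/t1.png",p[:,:,::-1]);W=world("top",d)
hi=(W[...,2]>78)&(W[...,2]<92)&(abs(W[...,0]-545)<20)&(abs(W[...,1]+105)<20)
print("knob",hi.sum(),W[hi].mean(0))
plan([(621,-19.5,150,16.3,1)])
```

```text
{'intrinsics': array([[371.64829954,   0.        , 313.752687  ],
       [  0.        , 371.64829954, 234.64967745],
       [  0.        ,   0.        ,   1.        ]]), 'mount': array([[ 5.38911367e-04, -9.60029428e-01, -2.79898566e-01,
         7.07094602e+01],
       [ 9.99999687e-01,  3.55408317e-04,  7.06358586e-04,
         9.97680639e-01],
       [-5.78646751e-04, -2.79898859e-01,  9.60029319e-01,
        -1.42869382e+02],
       [ 0.00000000e+00,  0.00000000e+00,  0.00000000e+00,
         1.00000000e+00]])}
knob 0 [nan nan nan]
now [625.1 -18.4 151.2  16.3] F [-0.6  0.2  0.2] t 6.92 gap 84.9
[[-4.0, -0.0, 1.0, 0.0, 0.0, 0.0]]<stdin>:8: RuntimeWarning: Mean of empty slice.
  ret = um.true_divide(
```

View pics/w1.png

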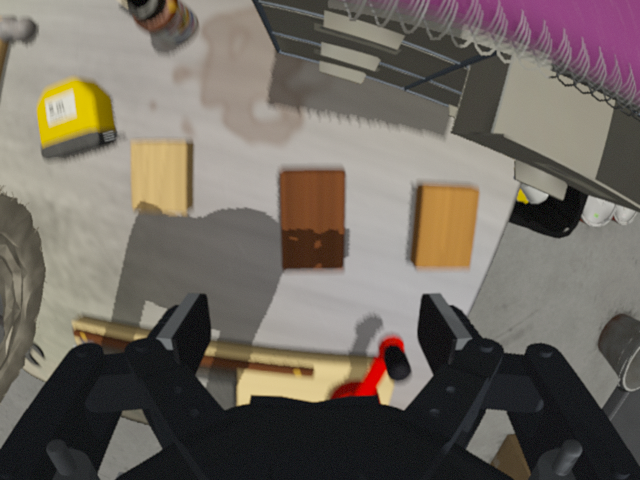

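The wrist view shows the dark block centred at (312,219), squared with the fingers. The lever is open, with the knob at (398,362). I'll refine the block pose from the wrist depth.

```bash
cat >> h.py <<'E'
def wworld(d,s):
    k=eyes.get_calibration("wrist");K=k["intrinsics"];v,u=np.mgrid[:480,:640]
    a=(u-K[0,2])/K[0,0];b=(v-K[1,2])/K[1,1];r=np.hypot(a,b)+1e-9;t=np.tan(np.minimum(r,1.5))/r
    P=np.stack([a*t*d,b*t*d,d],-1)@k["mount"][:3,:3].T+k["mount"][:3,3]
    R=Ro.from_euler("xyz",s["tcp_rot"],degrees=True).as_matrix()
    return P@R.T+s["tool_pos"]
E
python3 - <<'E'
from h import *
s=sense();p,d=eyes.snapshot("wrist");W=wworld(d,s)
m=np.zeros((480,640),bool);m[150:290,260:365]=1
Q=W[m&(d>0)&(W[...,2]>12)&(W[...,2]<32)];print(len(Q),Q[:,2].mean());print(rect(Q[abs(Q[:,2]-np.median(Q[:,2]))<2.5]),np.median(Q[:,2]))
# knob
m=np.zeros((480,640),bool);m[330:385,380:415]=1
Q=W[m&(d>0)&(W[...,2]>79)&(W[...,2]<92)];print("knob",len(Q),Q.mean(0))
plan([(621,-19.5,30,16.3,3),(621,-19.5,7,16.3,2)])
E
```

```text
6680 21.177107391967887
(array([623.4, -22.1]), array([81.5, 49.6]), 16.3) 21.25172203672851
knob 361 [ 551.14445475 -107.84577618   84.21752552]
now [623.5 -19.5 150.9  16.3] F [ 0.1 -0.2  1. ] t 6.97 gap 85.1
[[-1.0, -0.0, 40.0, 0.0, 0.0, 0.0], [-1.0, -0.0, 40.0, 0.0, 0.0, 0.0], [-1.0, -0.0, 40.0, 0.0, 0.0, 0.0], [-0.0, -0.0, 11.0, 0.0, 0.0, -0.0], [-0.0, -0.0, 11.0, 0.0, 0.0, -0.0]]
```

Request:
apply_moves(
  rows=[
    [-2,1,40,0,0,0],
    [0,0,40,0,0,0],
    [0,0,40,0,0,0],
    [0,0,12,0,0,0],
    [0,0,11,0,0,0],
  ],
)

```text
time: 7.6
tool_pos: [621.1, -22.6, 8.9]
tcp_rot: [180.0, -0.1, 16.2]
ft_force: [-0.0, -0.0, 0.6]
finger_gap: 85.1
grip_force: 0.0
```

Request:
apply_moves(
  rows=[
    [0,0,0,0,0,0],
    [0,0,0,0,0,0],
    [0,0,0,0,0,0],
    [0,0,0,0,0,0],
    [0,0,0,0,0,0],
  ],
  fingers=35,
  grip_force=50,
)

```text
time: 8.22
tool_pos: [622.3, -22.5, 10.4]
tcp_rot: [179.9, -0.2, 16.2]
ft_force: [-0.2, -0.3, 6.7]
finger_gap: 48.4
grip_force: 52.4
```

Request:
apply_moves(
  rows=[
    [0,0,-10,0,0,0],
    [0,0,-40,0,0,0],
    [0,0,-40,0,0,0],
    [0,0,0,0,0,0],
    [0,0,0,0,0,0],
  ],
)

```text
time: 8.85
tool_pos: [620.4, -22.2, 98.2]
tcp_rot: [-180.0, 0.0, 16.2]
ft_force: [0.7, 0.1, -0.5]
finger_gap: 48.3
grip_force: 52.1
```

Run:
```python
from h import *
s=sense();p,d=eyes.snapshot("wrist");cv2.imwrite("pics/w2.png",p[:,:,::-1])
s2=sense();print(s["tool_pos"],s2["tool_pos"],s["finger_gap"],s["grip_force"])
```

```text
[620.40936814 -22.21647843  98.23960941] [619.71597046 -22.14844152  97.19517937] 48.294104688710014 52.08853840827942
```

View pics/w2.png

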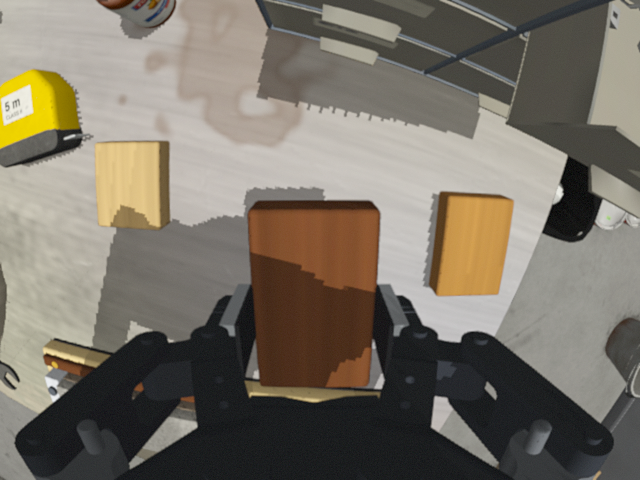

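The block is held with its top face spanning (250–380, 203–387). I'll measure its offset in the tool frame next, then the slot from above.

Run:
```python
from h import *
s=dict(tool_pos=np.zeros(3),tcp_rot=np.zeros(3))
p,d=eyes.snapshot("wrist");W=wworld(d,s)
m=np.zeros((480,640),bool);m[190:392,254:374]=1
c=W[m&(d>0)];z=np.median(W[230:370,280:350,2][d[230:370,280:350]>0]);Q=c[abs(c[:,2]-z)<3]
print("topz",z,"x",np.percentile(Q[:,0],[0.1,1,99,99.9]),"y",np.percentile(Q[:,1],[.5,99.5]),rect(Q))
for x in(-25,0,25,):
  b=Q[abs(Q[:,0]-x)<6];print(x,b[:,2].mean())
# edges of the block per column
for u in (290,315,340):
  col=W[:,u];ok=(abs(col[:,2]-z)<3.5)&(d[:,u]>0);v=np.nonzero(ok)[0];print(u,v.min(),v.max(),col[v.min()],col[v.max()])
```

```text
topz -10.809059097514293 x [-39.18508814 -37.82173064  41.56311641  42.02271119] y [-22.91836793  25.14548486] (array([1.2, 1.2]), array([50.1, 81.9]), 90.0)
-25 -10.874969306363427
0 -10.820682657271464
25 -10.751003514795451
290 208 386 [41.83262075 -7.68720672 -8.65016963] [-38.36737314  -9.5127347  -11.1040879 ]
315 207 386 [41.98112246  1.55535901 -7.61791904] [-38.32984001   1.69119707 -11.00497419]
340 208 386 [41.81939035 10.80332043 -8.5393699 ] [-39.35758473  13.00690537  -9.93869039]
```

Run:
```python
from h import *
plan([(620,-22,130,16.3,1),(450.5,-41,130,99.4,8)])
```

```text
now [619.4 -22.1  96.6  16.2] F [ 0.9  0.3 -1.5] t 8.95 gap 48.2
[[1.0, 0.0, -33.0, 0.0, 0.0, -0.002], [-21.0, -4.0, -0.0, 0.0, 0.0, -0.181], [-20.0, -7.0, -0.0, 0.0, 0.0, -0.181], [-18.0, -11.0, -0.0, 0.0, 0.0, -0.181], [-16.0, -14.0, -0.0, 0.0, 0.0, -0.181]]
[[-13.0, -17.0, -0.0, 0.0, 0.0, -0.181], [-10.0, -19.0, -0.0, 0.0, 0.0, -0.181], [-7.0, -20.0, -0.0, 0.0, 0.0, -0.181], [-3.0, -21.0, -0.0, 0.0, 0.0, -0.181]]
```

Request:
apply_moves(
  rows=[
    [0,0,-33,0,0,-0.002],
    [-21,-4,0,0,0,-0.181],
    [-20,-7,0,0,0,-0.181],
    [-18,-11,0,0,0,-0.181],
    [-16,-14,0,0,0,-0.181],
  ],
)

```text
time: 9.57
tool_pos: [534.5, -31.3, 129.6]
tcp_rot: [-179.8, 0.1, 58.1]
ft_force: [-0.4, 0.3, -0.4]
finger_gap: 48.7
grip_force: 52.1
```

Request:
apply_moves(
  rows=[
    [-13,-17,0,0,0,-0.181],
    [-10,-19,0,0,0,-0.181],
    [-7,-20,0,0,0,-0.181],
    [-3,-21,0,0,0,-0.181],
    [0,0,0,0,0,0],
  ],
)

```text
time: 10.2
tool_pos: [449.8, -41.0, 129.9]
tcp_rot: [-179.9, -0.1, 99.3]
ft_force: [-0.4, -0.6, -1.2]
finger_gap: 47.8
grip_force: 52.1
```

Request:
apply_moves(
  rows=[
    [0,0,0,0,0,0],
    [0,0,0,0,0,0],
    [0,0,0,0,0,0],
    [0,0,0,0,0,0],
    [0,0,0,0,0,0],
  ],
)

```text
time: 10.82
tool_pos: [451.6, -41.1, 131.3]
tcp_rot: [-180.0, -0.0, 99.3]
ft_force: [-0.3, 0.0, -1.1]
finger_gap: 48.6
grip_force: 52.1
```

Run:
```python
from h import *
for i in range(4): print(sense()["tool_pos"].round(1),sense()["tcp_rot"].round(1))
s=sense();p,d=eyes.snapshot("wrist");cv2.imwrite("pics/w3.png",p[:,:,::-1]);np.save("w3.npy",d)
t,dt=eyes.snapshot("top");cv2.imwrite("pics/t3.png",t[:,:,::-1])
```

```text
[451.6 -41.1 131.3] [-180.    -0.    99.3]
[451.6 -41.1 131.3] [-180.    -0.    99.3]
[451.6 -41.1 131.3] [-180.    -0.    99.3]
[451.6 -41.1 131.3] [-180.    -0.    99.3]
```

View pics/w3.png

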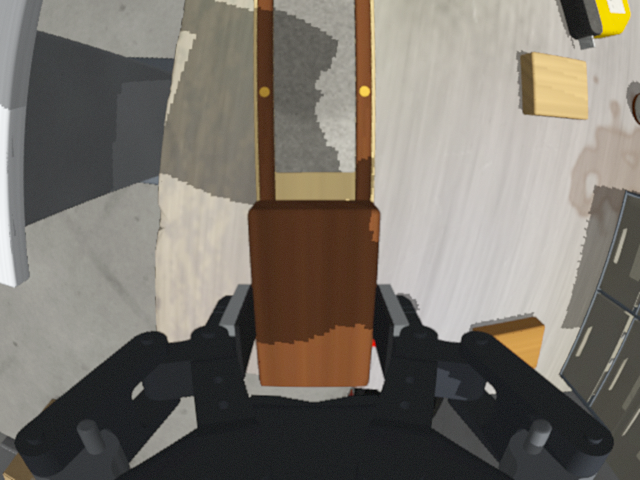

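The view shows the stone's near end at v≈172, the cleats at u≈265 and 364, and the held block's far edge at v≈205.

Run:
```python
from h import *
s=dict(tool_pos=np.zeros(3),tcp_rot=np.zeros(3));d=np.load("w3.npy");W=wworld(d,s)
m=np.zeros((480,640),bool);m[5:200,250:380]=1;m&=d>0
Q=W[m];print(np.histogram(Q[:,2],bins=np.arange(60,140,5)))
zt=131.3-43
S=Q[abs(Q[:,2]-zt)<5];print("stone",len(S),np.median(S[:,2]),"x min",np.percentile(S[:,0],[0,.5,1]),"y",np.percentile(S[:,1],[.5,1,99,99.5]))
for lo in range(45,100,10):
  b=S[(S[:,0]>lo)&(S[:,0]<lo+10)]
  if len(b):print(lo,b[:,1].min().round(1),b[:,1].max().round(1),((b[:,1].min()+b[:,1].max())/2).round(1))
C=Q[(abs(Q[:,2]-(131.3-25))<3)]
for lo in range(45,100,10):
  b=C[(C[:,0]>lo)&(C[:,0]<lo+10)]
  L=b[b[:,1]<0][:,1];R=b[b[:,1]>0][:,1]
  if len(L)and len(R):print("cleat",lo,np.percentile(L,[2,98]).round(1),np.percentile(R,[2,98]).round(1))
for u in(290,315,340):
  col=W[:,u];v=np.nonzero((abs(col[:,2]-zt)<5)&(d[:,u]>0)&(np.arange(480)<200))[0];print(u,v.max(),col[v.max()])
```

```text
(array([    0,     0,     0,     0,     0, 13447,    24,     0,   407,
        5996,  3447,   167,     0,   165,  1597]), array([ 60,  65,  70,  75,  80,  85,  90,  95, 100, 105, 110, 115, 120,
       125, 130, 135]))
stone 13471 87.96993783099694 x min [43.16790148 43.95395877 44.56807552] y [-24.71442293 -24.52558942  24.40944051  24.64880031]
45 -24.5 25.6 0.5
55 -25.0 24.8 -0.1
65 -24.8 24.6 -0.1
75 -24.9 25.3 0.2
85 -25.4 24.6 -0.4
95 -25.3 25.1 -0.1
cleat 45 [-37.6 -27.5] [28.  38.5]
cleat 55 [-37.6 -27.5] [27.5 38.2]
cleat 65 [-38.2 -27.4] [27.9 38.2]
cleat 75 [-38.1 -27.4] [27.8 38.1]
cleat 85 [-38.  -27.9] [27.2 38. ]
cleat 95 [-38.1 -27.3] [27.7 38.4]
290 171 [ 43.76678989 -15.11755376  89.26915439]
315 171 [43.88546332  0.53599288 87.81748442]
340 171 [43.9457098  16.11183744 87.94576251]
```

Request:
apply_moves(
  rows=[
    [-1.5,-1,20,0,0,0],
    [0,0,25,0,0,0],
    [0,0,25,0,0,0],
    [0,0,15,0,0,0],
    [0,0,0,0,0,0],
  ],
)

```text
time: 11.55
tool_pos: [449.8, -42.5, 45.3]
tcp_rot: [-179.9, -0.1, 99.3]
ft_force: [0.4, -0.9, -1.3]
finger_gap: 48.6
grip_force: 52.1
```

Run:
```python
from h import *
sn=sense();print(sn["tool_pos"],sn["ft_force"])
p,d=eyes.snapshot("wrist");cv2.imwrite("pics/w4.png",p[:,:,::-1])
s=dict(tool_pos=np.zeros(3),tcp_rot=np.zeros(3));W=wworld(d,s)
m=np.zeros((480,640),bool);m[5:215,200:430]=1;m&=d>0;Q=W[m]
print(np.histogram(Q[:,2],bins=np.arange(-15,50,4)))
S=Q[(Q[:,2]<10)&(Q[:,2]>-7)]; z=np.median(S[:,2]);S=S[abs(S[:,2]-z)<3];print("stone z",z,np.percentile(S[:,0],[.2,1]),np.percentile(S[:,1],[.5,99.5]))
B=W[230:380,260:370].reshape(-1,3);z=np.median(B[:,2]);m=np.zeros((480,640),bool);m[190:392,250:380]=1;B=W[m&(abs(W[...,2]-z)<2.5)];print("block",z,np.percentile(B[:,0],[.2,99.8]),np.percentile(B[:,1],[.5,99.5]),rect(B))
```

```text
[449.79811888 -42.53338714  45.30072131] [ 0.43187113 -0.93729422 -1.32858101]
(array([  121,   856,   226,  1743, 22856,   131,     0,     0,  8059,
        1293,  1893,   196,     0,     0,  4693,  6057]), array([-15, -11,  -7,  -3,   1,   5,   9,  13,  17,  21,  25,  29,  33,
        37,  41,  45,  49]))
stone z 2.0503249184160808 [40.86942854 41.23877597] [-22.56163199  26.69467629]
block -10.906299559908248 [-39.64726629  41.20050614] [-24.509085    24.19348706] (array([0.3, 0.2]), array([51.4, 82.3]), 89.8)
```

View pics/w4.png

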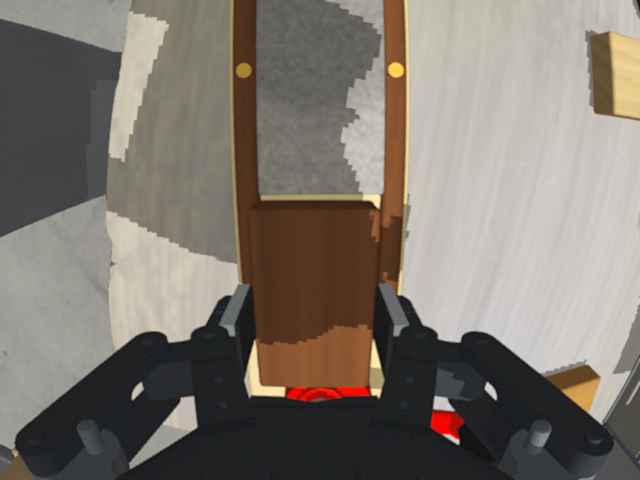

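Run:
```python
from h import *
p,d=eyes.snapshot("wrist")
s=dict(tool_pos=np.zeros(3),tcp_rot=np.zeros(3));W=wworld(d,s)
for u in(275,300,315,330,360):
  print(u,[(v,*W[v,u].round(1).tolist()) for v in range(190,212,2)])
for v in(60,120,170):
  r=W[v];ok=(abs(r[:,2]-2)<4)&(d[v]>0)&(abs(np.arange(640)-315)<90);us=np.nonzero(ok)[0]
  cl=np.nonzero((r[:,2]>16)&(r[:,2]<23.5)&(abs(np.arange(640)-315)<110))[0];L=r[cl[cl<315],1];R=r[cl[cl>315],1]
  print("row",v,r[us.min(),1],r[us.max(),1],"cleat",L.min(),L.max(),R.min(),R.max(),"x",r[315,0])
for v in(260,300,340,370):
  r=W[v];us=np.nonzero((abs(r[:,2]+10.9)<2.5)&(d[v]>0)&(abs(np.arange(640)-315)<64))[0];print("blk",v,us.min(),us.max(),r[us.min(),1],r[us.max(),1])
# near block end and cam
for u in(290,315,340):print(u,[(v,*W[v,u].round(1).tolist()) for v in range(378,400,3)])
```

```text
275 [(190, 46.0, -15.6, 2.6), (192, 44.9, -15.8, 4.1), (194, 40.0, -18.3, 27.5), (196, 39.1, -18.3, 27.1), (198, 38.0, -18.4, 28.2), (200, 41.2, -16.1, 6.7), (202, 41.2, -15.7, 2.2), (204, 40.8, -15.5, 0.2), (206, 41.0, -15.0, -4.3), (208, 41.4, -14.5, -9.8), (210, 40.6, -14.5, -9.7)]
300 [(190, 45.9, -5.7, 2.9), (192, 45.0, -5.7, 3.3), (194, 39.6, -6.7, 29.3), (196, 39.0, -6.6, 27.7), (198, 38.1, -6.6, 27.2), (200, 41.0, -5.9, 7.1), (202, 41.3, -5.7, 1.8), (204, 40.9, -5.6, -0.5), (206, 40.9, -5.5, -4.3), (208, 41.2, -5.3, -9.2), (210, 40.4, -5.3, -8.8)]
315 [(190, 45.8, 0.3, 3.6), (192, 44.8, 0.3, 4.4), (194, 39.8, 0.4, 28.4), (196, 39.1, 0.4, 27.2), (198, 37.8, 0.4, 29.1), (200, 41.3, 0.3, 6.0), (202, 41.3, 0.3, 1.7), (204, 41.0, 0.3, -0.9), (206, 41.1, 0.2, -5.4), (208, 41.2, 0.2, -9.0), (210, 40.6, 0.2, -10.0)]
330 [(190, 46.1, 6.2, 2.1), (192, 45.0, 6.3, 3.6), (194, 39.7, 7.4, 28.9), (196, 39.1, 7.3, 27.2), (198, 37.8, 7.4, 28.9), (200, 41.3, 6.4, 5.7), (202, 41.4, 6.2, 1.2), (204, 41.0, 6.1, -0.6), (206, 40.8, 6.0, -3.8), (208, 41.2, 5.8, -8.9), (210, 40.7, 5.7, -10.2)]
360 [(
[... 862 characters left out ...]
750052502744
blk 370 258 369 -24.90143804281616 24.489850351208442
290 [(378, -34.1, -10.6, -11.5), (381, -36.9, -10.8, -10.2), (384, -37.1, -10.7, -12.2), (387, -53.4, -12.2, 5.3), (390, -53.8, -12.1, 3.4), (393, -55.8, -12.1, 3.3), (396, -58.6, -12.3, 4.1), (399, 8.8, -5.9, -74.1)]
315 [(378, -33.7, 0.4, -11.9), (381, -35.7, 0.4, -11.6), (384, -38.0, 0.4, -10.9), (387, -49.5, 0.4, 0.8), (390, -51.3, 0.4, 0.6), (393, -52.7, 0.4, -0.2), (396, -54.6, 0.4, -0.2), (399, -52.3, 0.4, -5.2)]
340 [(378, -35.0, 11.5, -10.4), (381, -36.2, 11.5, -11.1), (384, -38.0, 11.6, -11.1), (387, -52.6, 13.0, 4.3), (390, -54.5, 13.1, 4.1), (393, -56.4, 13.1, 3.9), (396, -55.1, 12.8, 0.1), (399, 9.4, 6.1, -74.7)]
```

Request:
apply_moves(
  rows=[
    [0,1.4,0,0,0,0],
    [0,0,5,0,0,0],
    [0,0,5,0,0,0],
    [0,0,3,0,0,0],
    [0,0,0,0,0,0],
  ],
)

```text
time: 12.28
tool_pos: [451.7, -42.4, 32.8]
tcp_rot: [-179.9, -0.0, 99.3]
ft_force: [-0.2, 0.9, -1.9]
finger_gap: 48.6
grip_force: 52.1
```

Request:
apply_moves(
  rows=[
    [0,0,1,0,0,0],
    [0,0,1,0,0,0],
    [0,0,1,0,0,0],
    [0,0,0,0,0,0],
    [0,0,0,0,0,0],
  ],
)

```text
time: 12.9
tool_pos: [452.2, -42.5, 30.3]
tcp_rot: [180.0, 0.0, 99.3]
ft_force: [0.4, -0.6, -1.6]
finger_gap: 48.2
grip_force: 52.1
```

Request:
apply_moves(
  rows=[
    [0,0,0.5,0,0,0],
    [0,0,0.5,0,0,0],
    [0,0,0.5,0,0,0],
    [0,0,0,0,0,0],
    [0,0,0,0,0,0],
  ],
)

```text
time: 13.52
tool_pos: [452.2, -42.5, 28.8]
tcp_rot: [180.0, -0.0, 99.3]
ft_force: [0.7, 0.3, -0.5]
finger_gap: 48.4
grip_force: 52.1
```

Request:
apply_moves(
  rows=[
    [0,0,0.5,0,0,0],
    [0,0,0.5,0,0,0],
    [0,0,0,0,0,0],
    [0,0,0,0,0,0],
    [0,0,0,0,0,0],
  ],
)

```text
time: 14.15
tool_pos: [452.3, -42.6, 28.4]
tcp_rot: [180.0, 0.0, 99.3]
ft_force: [-3.7, -0.1, 6.1]
finger_gap: 48.4
grip_force: 52.9
```

Request:
apply_moves(
  rows=[
    [0,0,0,0,0,0],
    [0,0,0,0,0,0],
    [0,0,0,0,0,0],
    [0,0,0,0,0,0],
    [0,0,0,0,0,0],
  ],
  fingers=70,
)

```text
time: 14.78
tool_pos: [452.2, -42.5, 27.8]
tcp_rot: [180.0, -0.0, 99.3]
ft_force: [0.9, -0.2, -0.2]
finger_gap: 69.9
grip_force: 0.0
```

Request:
apply_moves(
  rows=[
    [0,0,-8,0,0,0],
    [0,0,-30,0,0,0],
    [0,0,-30,0,0,0],
    [0,0,-30,0,0,0],
    [0,0,0,0,0,0],
  ],
)

```text
time: 15.4
tool_pos: [454.4, -43.0, 129.3]
tcp_rot: [179.7, 0.1, 99.3]
ft_force: [0.5, -0.4, -0.0]
finger_gap: 69.9
grip_force: 0.0
```

Run:
```python
from h import *
sn=sense();print(sn["tool_pos"],sn["ft_force"])
p,d=eyes.snapshot("wrist");cv2.imwrite("pics/w5.png",p[:,:,::-1])
W=wworld(d,sn)
for z0,n in((43,"stone"),(39,"block")):
  pass
m=np.zeros((480,640),bool);m[5:390,250:380]=1;m&=(d>0)&(abs(W[...,2]-40.5)<6);Q=W[m]
a=np.radians(9.4);H=np.c_[(Q[:,0]-460.7)*np.cos(a)+(Q[:,1]+99.8)*np.sin(a),-(Q[:,0]-460.7)*np.sin(a)+(Q[:,1]+99.8)*np.cos(a),Q[:,2]]
for lo in range(15,150,8):
  b=H[(H[:,1]>lo)&(H[:,1]<lo+8)]
  if len(b)>20:print(lo,len(b),"z",np.median(b[:,2]).round(1),"x",np.percentile(b[:,0],[1,99]).round(1))
```

```text
[454.40731619 -42.9996263  129.26764403] [ 0.51256952 -0.44504945 -0.02559616]
15 526 z 39.1 x [-23.2  24.9]
23 772 z 39.3 x [-23.2  25.4]
31 803 z 39.3 x [-23.4  25. ]
39 827 z 39.3 x [-23.2  25. ]
47 860 z 39.2 x [-23.8  25.4]
55 900 z 39.3 x [-23.9  25.1]
63 900 z 39.2 x [-23.7  24.9]
71 937 z 39.2 x [-24.   24.9]
79 947 z 39.2 x [-23.9  25.3]
87 985 z 39.2 x [-23.2  25.1]
95 614 z 39.0 x [-23.   24.6]
103 1029 z 43.3 x [-23.   25.6]
111 1037 z 43.3 x [-23.4  25.6]
119 1055 z 43.3 x [-23.4  25.5]
127 1052 z 43.3 x [-23.8  25. ]
135 1050 z 43.3 x [-23.2  25.5]
143 1043 z 43.3 x [-23.6  25.4]
```

View pics/w5.png

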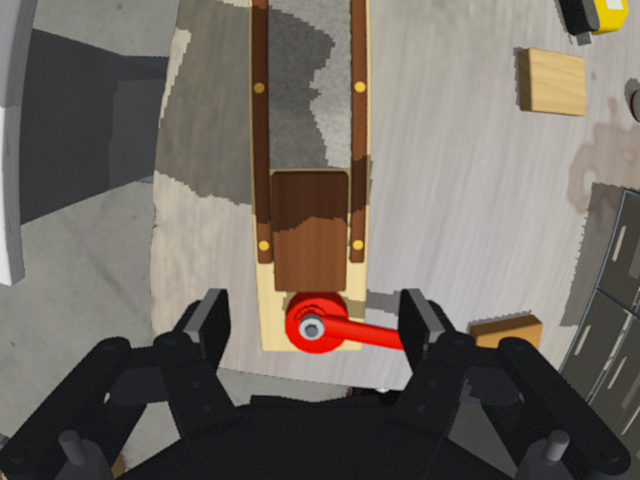

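The block lies flat at z 39 and centred, its top spanning (272–348, 170–290), and the lever is open. Now I'll go round behind the knob.

Run:
```python
from h import *
plan([(541.4,-148,130,-5.6,11),(541.4,-148,62,-5.6,3)])
def T(th,b):
    a=np.radians(th);r=np.array([np.cos(a),np.sin(a)]);t=np.array([-r[1],r[0]]);return np.array([460.7,-99.8])+85*r-b*t
print("arc")
pts=[(*T(th,24),62,th,2) for th in (1,8,15,22,29,36,43)]
plan([(*T(-5.6,27),62,-5.6,1)]+pts,start=(541.4,-148,62,-5.6))
```

```text
now [453.3 -42.8 127.4  99.3] F [-0.2  0.4 -0.1] t 15.45 gap 70.0
[[-11.0, 6.0, -0.0, 0.0, 0.0, 0.166], [-10.0, 8.0, -0.0, 0.0, 0.0, 0.166], [-8.0, 10.0, -0.0, 0.0, 0.0, 0.166], [-6.0, 11.0, -0.0, 0.0, 0.0, 0.166], [-5.0, 12.0, -0.0, 0.0, 0.0, 0.166]]
[[-3.0, 12.0, -0.0, 0.0, 0.0, 0.166], [-0.0, 12.0, -0.0, 0.0, 0.0, 0.166], [2.0, 12.0, -0.0, 0.0, 0.0, 0.166], [4.0, 12.0, -0.0, 0.0, 0.0, 0.166], [6.0, 11.0, -0.0, 0.0, 0.0, 0.166]]
[[7.0, 10.0, -0.0, 0.0, 0.0, 0.166], [-0.0, 0.0, 23.0, 0.0, 0.0, -0.0], [-0.0, 0.0, 23.0, 0.0, 0.0, -0.0], [-0.0, 0.0, 23.0, 0.0, 0.0, -0.0]]
arc
[[-0.0, -13.0, -0.0, 0.0, 0.0, -0.0], [1.0, -6.0, -0.0, 0.0, 0.0, -0.058], [1.0, -6.0, -0.0, 0.0, 0.0, -0.058], [1.0, -5.0, -0.0, 0.0, 0.0, -0.061], [1.0, -5.0, -0.0, 0.0, 0.0, -0.061]]
[[1.0, -5.0, -0.0, 0.0, 0.0, -0.061], [1.0, -5.0, -0.0, 0.0, 0.0, -0.061], [1.0, -5.0, -0.0, 0.0, 0.0, -0.061], [1.0, -5.0, -0.0, 0.0, 0.0, -0.061], [1.0, -5.0, -0.0, 0.0, 0.0, -0.061]]
[[1.0, -5.0, -0.0, 0.0, 0.0, -0.061], [1.0, -5.0, -0.0, 0.0, 0.0, -0.061], [1.0, -5.0, -0.0, 0.0, 0.0, -0.061], [1.0, -5.0, -0.0, 0.0, 0.0, -0.061], [1.0, -5.0, -0.0, 0.0, 0.0, -0.061]]
```

Request:
apply_moves(
  rows=[
    [-11,6,0,0,0,0.166],
    [-10,8,0,0,0,0.166],
    [-8,10,0,0,0,0.166],
    [-6,11,0,0,0,0.166],
    [-5,12,0,0,0,0.166],
  ],
  fingers=0,
)

```text
time: 16.08
tool_pos: [492.1, -91.5, 124.3]
tcp_rot: [-179.9, 0.1, 51.4]
ft_force: [-0.4, 0.6, 0.1]
finger_gap: 0.3
grip_force: 0.0
```

Request:
apply_moves(
  rows=[
    [-3,12,0,0,0,0.166],
    [0,12,0,0,0,0.166],
    [2,12,0,0,0,0.166],
    [4,12,0,0,0,0.166],
    [6,11,0,0,0,0.166],
  ],
)

```text
time: 16.7
tool_pos: [532.7, -137.9, 124.2]
tcp_rot: [-179.9, 0.1, 3.9]
ft_force: [0.9, -0.3, 1.5]
finger_gap: -0.1
grip_force: 0.0
```

Request:
apply_moves(
  rows=[
    [7,10,0,0,0,0.166],
    [0,0,0,0,0,0],
    [0,0,23,0,0,0],
    [0,0,23,0,0,0],
    [0,0,20,0,0,0],
  ],
)

```text
time: 17.32
tool_pos: [540.2, -146.7, 58.1]
tcp_rot: [-180.0, 0.1, -5.1]
ft_force: [0.1, -0.6, -0.4]
finger_gap: -0.1
grip_force: 0.0
```

Request:
apply_moves(
  rows=[
    [1,-13,-2,0,0,0],
    [1,-6,0,0,0,-0.058],
    [1,-6,0,0,0,-0.058],
    [1,-5,0,0,0,-0.061],
    [1,-5,0,0,0,-0.061],
  ],
)

```text
time: 17.95
tool_pos: [548.5, -112.0, 63.1]
tcp_rot: [179.9, -0.1, 8.5]
ft_force: [1.0, -1.7, -1.2]
finger_gap: 0.2
grip_force: 1.0
```

Request:
apply_moves(
  rows=[
    [1,-5,0,0,0,-0.061],
    [1,-5,0,0,0,-0.061],
    [1,-5,0,0,0,-0.061],
    [1,-5,0,0,0,-0.061],
    [1,-5,0,0,0,-0.061],
  ],
)

```text
time: 18.58
tool_pos: [547.3, -86.6, 63.5]
tcp_rot: [179.9, -0.1, 26.0]
ft_force: [2.8, -1.2, 0.3]
finger_gap: 0.7
grip_force: 1.1
```

```bash
cat >> h.py <<'E'
def ang():
    s=sense();p=s["tool_pos"][:2]-np.array([460.7,-99.8]);L=np.hypot(*p)
    th=np.degrees(np.arctan2(p[1],p[0])); a=np.radians(s["tcp_rot"][2]);F=s["ft_force"]
    print("tcp polar",L.round(1),th.round(1),"yaw",s["tcp_rot"][2].round(1),"knob angle~",(th+np.degrees(np.arctan2(22,85))).round(1),"j~",round(np.radians(th+np.degrees(np.arctan2(22,85))-9.4)+.262,3),"Ftang",round(F[0]*np.sin(a)-F[1]*np.cos(a),1),s["time"])
E
python3 -c "
from h import *
ang()"
```

```text
tcp polar 87.6 8.7 yaw 26.0 knob angle~ 23.2 j~ 0.502 Ftang 2.3 18.575
```

Request:
apply_moves(
  rows=[
    [1,-5,0,0,0,-0.061],
    [1,-5,0,0,0,-0.061],
    [1,-5,0,0,0,-0.061],
    [1,-5,0,0,0,-0.061],
    [1,-5,0,0,0,-0.061],
  ],
)

```text
time: 19.2
tool_pos: [538.3, -62.8, 63.7]
tcp_rot: [179.8, -0.1, 43.5]
ft_force: [3.7, -0.0, -0.1]
finger_gap: 0.1
grip_force: 1.2
```

Request:
apply_moves(
  rows=[
    [0.5,-2.5,0,0,0,-0.03],
    [0.5,-2.5,0,0,0,-0.03],
    [0.5,-2.5,0,0,0,-0.03],
    [0,0,0,0,0,0],
    [0,0,0,0,0,0],
  ],
)

```text
time: 19.82
tool_pos: [532.1, -57.3, 61.7]
tcp_rot: [-180.0, 0.0, 48.4]
ft_force: [3.0, -0.6, 1.2]
finger_gap: -0.1
grip_force: 1.0
```

```bash
python3 -c "
from h import *
ang()"
```

```text
tcp polar 83.1 30.8 yaw 48.4 knob angle~ 45.3 j~ 0.888 Ftang 2.6 19.825
```

Request:
apply_moves(
  rows=[
    [1.5,-2.5,0,0,0,-0.03],
    [1.5,-2.5,0,0,0,-0.03],
    [1,-2.5,0,0,0,-0.03],
    [0,0,0,0,0,0],
    [0,0,0,0,0,0],
  ],
)

```text
time: 20.45
tool_pos: [529.0, -50.1, 61.6]
tcp_rot: [180.0, 0.1, 53.6]
ft_force: [2.1, -7.1, -0.4]
finger_gap: 0.0
grip_force: 2.8
```

Request:
apply_moves(
  rows=[
    [1,-2.5,0,0,0,-0.03],
    [1,-2.5,0,0,0,-0.03],
    [0,0,0,0,0,0],
    [0,0,0,0,0,0],
    [0,0,0,0,0,0],
  ],
)

```text
time: 21.08
tool_pos: [526.9, -46.9, 61.8]
tcp_rot: [179.8, 0.1, 57.0]
ft_force: [4.9, -13.2, -3.9]
finger_gap: 0.0
grip_force: 5.7
```

```bash
python3 -c "
from h import *
ang()"
```

```text
tcp polar 84.8 38.6 yaw 57.0 knob angle~ 53.2 j~ 1.026 Ftang 11.3 21.075
```

Request:
apply_moves(
  rows=[
    [0,-2,0,0,0,-0.03],
    [0,-2,0,0,0,-0.02],
    [0,0,0,0,0,0],
    [0,0,0,0,0,0],
    [0,0,0,0,0,0],
  ],
)

```text
time: 21.7
tool_pos: [525.1, -44.9, 62.2]
tcp_rot: [179.6, 0.0, 59.9]
ft_force: [14.1, -12.6, -9.0]
finger_gap: 0.2
grip_force: 8.6
```

```bash
python3 -c "
from h import *
ang()"
```

```text
tcp polar 84.6 40.5 yaw 59.9 knob angle~ 55.0 j~ 1.058 Ftang 18.5 21.7
```

```bash
python3 -c "
from h import *
p,d=eyes.snapshot('scene');q=cv2.resize(p[150:350,260:460,::-1],None,fx=3,fy=3,interpolation=2)
cv2.imwrite('pics/s6.png',q)
for c in('scene',):
  print(models.place_of('cam_knob',c)[:1],models.place_of('oilstone',c)[:1])
ang()"
```

```text
[{'xyz': [503.9, -31.2, 71.4], 'confidence': 0.77}] [{'xyz': [431.8, 74.1, 20.6], 'confidence': 0.64}]
tcp polar 84.7 40.5 yaw 59.9 knob angle~ 55.0 j~ 1.058 Ftang 17.3 21.85
```

View pics/s6.png

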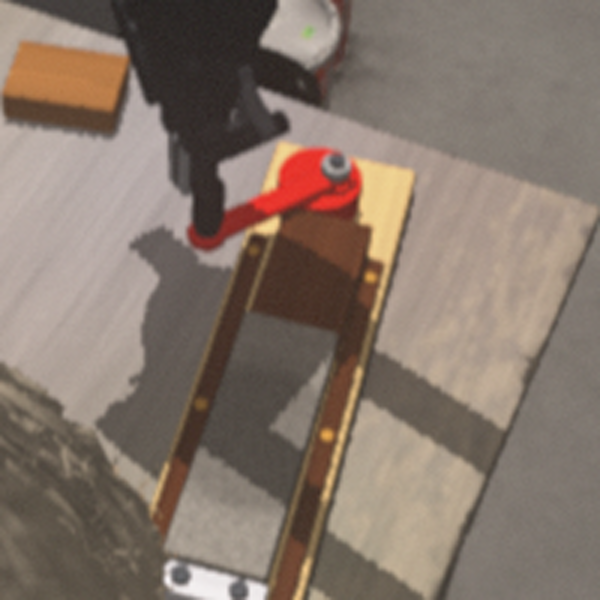

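The picture shows the cam, block, stone and stop all in contact. The lever is at about 1.06–1.1 rad with 17 N at the knob, so it's clamped. I'll back off now.

Request:
apply_moves(
  rows=[
    [0,3,0,0,0,0],
    [0,15,0,0,0,0],
    [0,15,-20,0,0,0],
    [0,0,-50,0,0,0],
    [0,0,-50,0,0,0],
  ],
)

```text
time: 22.48
tool_pos: [550.2, -58.6, 181.9]
tcp_rot: [-179.8, 0.0, 59.9]
ft_force: [0.9, 0.1, -0.7]
finger_gap: 0.2
grip_force: 0.0
```

Request:
apply_moves(
  rows=[
    [40,0,0,0,0,0],
    [30,0,0,0,0,0],
    [0,0,0,0,0,0],
    [0,0,0,0,0,0],
    [0,0,0,0,0,0],
  ],
)

```text
time: 23.1
tool_pos: [585.9, 0.6, 181.4]
tcp_rot: [-180.0, 0.0, 59.8]
ft_force: [0.2, 0.3, -0.1]
finger_gap: 0.2
grip_force: 0.0
```

Run:
```python
from h import *
print(sense()["ft_force"],sense()["tool_pos"])
for c in("top","scene"):
    p,d=eyes.snapshot(c);W=world(c,d)
    print(c,[(n,np.round(models.place_of(n,c)[0]["xyz"],1)) for n in("cam_knob","oilstone")])
    if c=="top":
        hi=(W[...,2]>79)&(W[...,2]<90)&(abs(W[...,0]-505)<25)&(abs(W[...,1]+30)<25);q=W[hi].mean(0)[:2]
        t=np.arctan2(q[1]+99.8,q[0]-460.7);print("knob",q,"j",t-np.radians(9.4)+.262)
        m=models.cut_out("oilstone",c)[0]["pixels"]&(d>0);Q=W[m];print("stone",rect(Q[abs(Q[:,2]-np.percentile(Q[:,2],70))<4]))
        m=(abs(W[...,2]-39)<3);img=p.astype(int);m&=(img[...,0]<140)&(abs(W[...,0]-450)<40)&(abs(W[...,1]+39)<50);print("block",rect(W[m]))
```

```text
[ 0.21843423  0.32894962 -0.11504916] [585.91697427   0.61771969 181.4301178 ]Traceback (most recent call last):
  File "<stdin>", line 5, in <module>
IndexError: list index out of range
```

Run:
```python
from h import *
c="scene";p,d=eyes.snapshot(c);W=world(c,d)
for n in("cam_knob","oilstone"):print(n,[np.round(r["xyz"],1) for r in models.place_of(n,c)[:1]])
hi=(W[...,2]>55)&(W[...,2]<90)&(abs(W[...,0]-505)<25)&(abs(W[...,1]+30)<25);q=(W[hi].min(0)+W[hi].max(0))/2
t=np.arctan2(q[1]+99.8,q[0]-460.7);print("knob",hi.sum(),q,"j",t-np.radians(9.4)+.262)
q=cv2.resize(p[150:350,260:460,::-1],None,fx=3,fy=3,interpolation=2);cv2.imwrite('pics/s7.png',q)
```

```text
cam_knob [array([507.8, -33.4,  70.3])]
oilstone [array([435.9,  73.6,  19.6])]
knob 188 [511.19680527 -30.76816326  72.01262477] j 1.0371796237704813
```

View pics/s7.png

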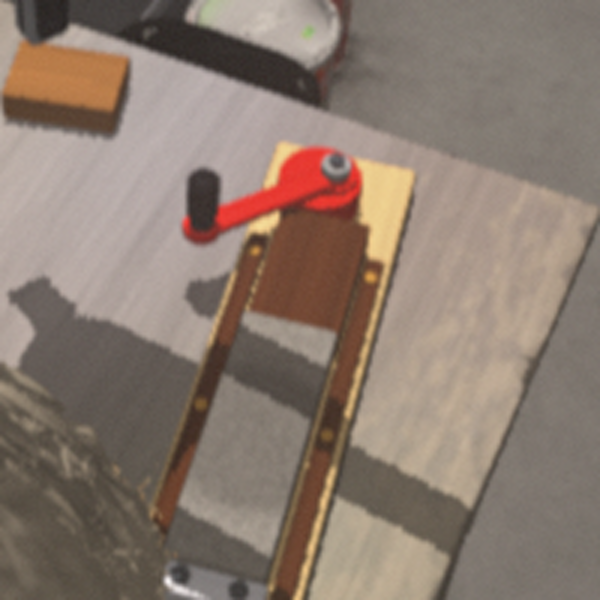

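```bash
python3 -c "
from bench import job
print(job.hand_in())"
```

```text
the job is handed in; nothing more can be done
None
```

The job is handed in with the dark 82 mm block flat in the gap and the lever shut at about 1.05 rad, with block and stone clamped against the end stop and the arm clear. The lever sprang back slightly (about 0.03 rad) when I let go, and I judged the clamp from about 17 N of push at the knob because the contact forces can't be read directly; no verdict came back.

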